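# Put the change parts into their holders

## Task

The feeder line has just been changed over and its four old change parts (rubber roller, steel bushing, long guide bar, square clamp block) are left about the bench. Put each one into the low black-rimmed holder made for its shape and size, standing upright as it does now and fully down on the holder's floor inside the rim; set it down, do not drop it. Leave the oil bottle and the glass jar standing where they are.

Things in the scene. Friction and masses are not known exactly. Their poses are not given: they have to be found in the camera images.
- roller: Feed roller: upright cylinder, black rubber with an aluminium hub face on top, 54 mm diameter, 40 mm high, about 0.24 kg. Loose, upright (z up), stands on the table; origin: centre of its underside. Belongs in the larger round holder.
- bushing: Bushing: upright plain steel cylinder with a dark bore on top, 34 mm diameter, 48 mm high, about 0.2 kg. Loose, upright (z up), stands on the table; origin: centre of its underside. Belongs in the smaller round holder.
- guide_bar: Guide bar: aluminium block 90 mm long (its x) by 30 mm wide (its y) by 40 mm high, dark line along its top, about 0.27 kg. Loose, upright (z up), stands on the table; origin: centre of its underside. Belongs in the oblong holder; both ends are alike.
- clamp_block: Clamp block: steel block 46 by 46 mm (sides along its x and y), 40 mm high, a dark bore and four screws on top, about 0.3 kg. Loose, upright (z up), stands on the table; origin: centre of its underside. Belongs in the square holder; any quarter turn will do.
- roller_holder: Larger round holder: inside diameter 70 mm, outside 82 mm. Fixed to the table. Floor 4 mm thick (plywood coloured), so a seated part stands 4 mm above the table; black rim 6 mm wide whose top is 10 mm above the table. Origin: centre of its underside, on the table; z up.
- bushing_holder: Smaller round holder: inside diameter 50 mm, outside 62 mm. Fixed to the table. Floor 4 mm thick (plywood coloured), so a seated part stands 4 mm above the table; black rim 6 mm wide whose top is 10 mm above the table. Origin: centre of its underside, on the table; z up.
- bar_holder: Oblong holder: inside 106 mm (its x) by 46 mm (its y), outside 118 by 58 mm. Fixed to the table. Floor 4 mm thick (plywood coloured), so a seated part stands 4 mm above the table; black rim 6 mm wide whose top is 10 mm above the table. Origin: centre of its underside, on the table; z up, x along its length.
- block_holder: Square holder: inside 62 by 62 mm, outside 74 by 74 mm, sides along its x and y. Fixed to the table. Floor 4 mm thick (plywood coloured), so a seated part stands 4 mm above the table; black rim 6 mm wide whose top is 10 mm above the table. Origin: centre of its underside, on the table; z up.
- oil_bottle: Oil bottle, amber, black cap, 40 mm diameter, 105 mm high. Loose, upright (z up), stands on the table; origin: centre of its underside. Not part of the job: leave it standing where it is.
- jar: Glass jar with a steel lid, 52 mm diameter, 55 mm high. Loose, upright (z up), stands on the table; origin: centre of its underside. Not part of the job: leave it standing where it is.
Not all that is in view belongs to the job. What is shaped like the clamp_block but pink or yellow is not meant.

How it is judged (in metres and radians):
At the end, for the whole second after the job is handed in: Each of the four parts stands in its own holder: centre within 14 mm of the holder's centre, underside less than 7 mm above the holder's underside (so down inside the rim, on the 4 mm floor), upright within 0.1 rad, at rest (horizontal distance between roller and roller_holder below 0.014 m and z of roller in the frame of roller_holder below 0.007 m and angle between each of roller, bushing, guide_bar, clamp_block's own z axis and vertical below 0.1 rad and linear speed of each of roller, bushing, guide_bar, clamp_block below 0.02 m/s and angular speed of each of roller, bushing, guide_bar, clamp_block below 0.2 rad/s and horizontal distance between bushing and bushing_holder below 0.014 m and z of bushing in the frame of bushing_holder below 0.007 m and horizontal distance between guide_bar and bar_holder below 0.014 m and z of guide_bar in the frame of bar_holder below 0.007 m and horizontal distance between clamp_block and block_holder below 0.014 m and z of clamp_block in the frame of block_holder below 0.007 m); the robot touches nothing.
It fails at once if a part is dropped into its holder from more than 20 mm above its floor ((horizontal distance between roller and roller_holder below 0.05 m and z of roller in the frame of roller_holder above 0.024 m and contact force between roller and anything else below 0.02 N) or (horizontal distance between bushing and bushing_holder below 0.05 m and z of bushing in the frame of bushing_holder above 0.024 m and contact force between bushing and anything else below 0.02 N) or (horizontal distance between guide_bar and bar_holder below 0.05 m and z of guide_bar in the frame of bar_holder above 0.024 m and contact force between guide_bar and anything else below 0.02 N) or (horizontal distance between clamp_block and block_holder below 0.05 m and z of clamp_block in the frame of block_holder above 0.024 m and contact force between clamp_block and anything else below 0.02 N)).
It fails at once if the oil bottle is pushed more than 30 mm away or knocked over (distance of oil_bottle from where it was at the start of the episode above 0.03 m or angle between oil_bottle's own z axis and vertical above 0.4 rad).
It fails at once if the glass jar is pushed more than 30 mm away or knocked over (distance of jar from where it was at the start of the episode above 0.03 m or angle between jar's own z axis and vertical above 0.4 rad).
It also fails if it takes over 102 s, if anything falls off the work surface, if the arm or the gripper's body presses on something with over 40 N, if the wrist force passes 120 N, or if a joint passes its speed limit or range.

## Robot

A 6-joint arm with a two-finger parallel gripper is mounted at the origin on the work surface. World frame = base frame: x ahead of the robot, y to its left, z up, the work surface at z = 0. Lengths are in mm, angles in rad, forces in N, time in s.
With the tool pointing down it reaches from about 400 to 925 mm from the base axis. Payload 12.5 kg.
Tool frame: the origin (TCP) lies midway between the tips of the shut fingers; the grasp point (between the pads) lies 19 mm behind it; x points along the fingers, y is the direction in which the jaws open and shut, and the axes are right-handed (so a half turn about x gives the same grasp; the last joint's range is limited). The gripper opens to 95 mm and grips with 3 to 60 N. Pads are 20 mm wide; open, the fingers measure 119 mm over their backs; the gripper's body (75 mm by 180 mm) begins 59 mm behind the grasp point.
Start: joints at [1.176, 0.491, 1.559, -0, 1.092, -0.106], TCP at [177.984, 599.14, 214.661] pointing down, gripper open.
Joint ranges: [-3.1, 3.1], [-0.84, 2.19], [0.05, 2.79], [-1.13, 4.28], [0.06, 2.93], [-2.69, 2.69]. Speed limits (rad/s): [2.22, 2.22, 2.79, 3.14, 3.14, 3.14].

## Interface

Orientations are given as [roll, pitch, yaw] about the fixed x, y, z axes, in that order (R = Rz(yaw) Ry(pitch) Rx(roll)).
In Python, from cell import sensors, read_camera, get_calibration, order gives the robot as it stands. The module is installed in compiled form; this text tells all that it offers.
- The arm moves only by the tool servo_tool, never from a script. Its argument "steps" is text: rows parted by semicolons, each of 7 numbers parted by spaces: the shift along the tool's x, y, z in mm, then the turn, a rotation vector about the tool's x, y, z in rad, then the finger opening in mm, from 0 to 95.1. A call has exactly 8 rows; each row shifts and turns the pose as measured when the row begins, along the tool's axes as they then stand; what a row does not reach is not made up. A row lasts 1/10 s, in which the tool goes at most 50 mm and 8.59 degrees, less where a joint would pass 70% of its speed; a pose out of reach is approached as far as the arm can. A call is refused whole if a number of a shift passes 50 or a number of a turn 0.15, either way. A call with a gripper value outside its range is refused whole. The fingers move at their own pace and stop on an object; the grip force is fixed at half the most. Time passes only in rows, so rows that do not move let the fingers close, or fill a call up. It gives the time, the measured TCP pose, the force and the opening at its end, in the units of the state.
- sensors.state(): the state, without advancing time (a new reading comes with each control period).
- read_camera(name): name is "scene" or "top" or "wrist"; returns (picture, depth): 420x560x3 uint8, blue, green, red; 420x560 float32, mm along the optical axis (not along the pixel's ray), 0 where there is no reading.
- get_calibration(name): a dict with "mtx" (3x3 intrinsics, pixels), "R" (3x3) and "t" (3): a world point X has camera coordinates R X + t. Camera axes: x right, y down, z forward; pixel columns grow to the right and rows downward; lengths in mm; the calibration is good to about 2 mm. A picture is of the moment at which its call begins: read the wrist's pose just before it. get_calibration takes no time and is no camera call; for the wrist camera it gives the pose at the moment of the call.
- order.job_done(): hands the job in, once; it reports no verdict.
The state is a dict: "t": time; "joints": joint angles; "qvel": joint speeds; "tau": joint torques, N m; "eef_pos": TCP position; "tcp_rot": TCP orientation; "ft_force": force on the tool from outside, world axes, zero at the start; "moment": the same for the moment, N m; "opening": opening from 0.0 (shut) to 1.0 (fully open).
Only numpy, scipy, OpenCV 4.12 (cv2) and the standard library are available. Lean on these libraries where they do the work, as an engineer would, in place of code of your own. Each camera call takes 0.05 s, during which the arm holds its last target.

## Working session

There is one attempt and no reset: what is moved stays moved. The work goes in short steps, Python scripts to look and compute and a tool call to move; the robot and the scene stay as the last step left them, time stands still between calls to the robot, and variables do not carry over. Pictures are saved under pics/ and viewed, and the job is handed in when it is done.

Besides the shell and the picture viewer there is one more tool, called after "Request:" as name(argument=value, ...) on one line, values as JSON. servo_tool: Moves the arm, as the interface text tells. Its arguments: {"type":"object","properties":{"steps":{"type":"string"}},"required":["steps"]}

```bash
mkdir -p pics; ls
python3 - <<'E'
from cell import sensors, read_camera, get_calibration
import cv2, numpy as np
print(sensors.state())
for n in ("top","scene"):
    im,d=read_camera(n); cv2.imwrite(f"pics/{n}0.png",im); np.save(f"pics/{n}0.npy",d); c=get_calibration(n); print(n,c)
E
```

```text
pics
{'t': 0.0, 'joints': array([ 1.17637404e+00,  4.91536665e-01,  1.55946136e+00,  3.83100585e-05,
        1.09167942e+00, -1.05580699e-01]), 'qvel': array([-0.00085758,  0.00019869, -0.0011581 , -0.0016377 , -0.000152  ,
       -0.00065149]), 'tau': array([ 1.83301679e-03, -6.12640500e+01, -2.58182591e+01,  6.93172077e-02,
        4.81982832e-02, -1.46076968e-04]), 'eef_pos': array([177.88977128, 598.89524072, 214.07186487]), 'tcp_rot': array([-1.70768814,  1.569711  , -1.99654741]), 'ft_force': array([1.05526883, 0.02996833, 0.06311735]), 'moment': array([ 0.06385469, -0.00189824, -0.01002275]), 'opening': 1.0004510705680847}
top {'mtx': array([[388.54411952,   0.        , 274.03852755],
       [  0.        , 388.54411952, 212.19009994],
       [  0.        ,   0.        ,   1.        ]]), 'R': array([[-0.00719716, -0.99981674,  0.01773915],
       [-0.99411673,  0.00523662, -0.10818739],
       [ 0.10807467, -0.01841343, -0.99397224]]), 't': array([   3.79186867,  567.47573641, 1073.69415617])}
scene {'mtx': array([[438.86081452,   0.        , 279.45957258],
       [  0.        , 438.86081452, 210.79121899],
       [  0.        ,   0.        ,   1.        ]]), 'R': array([[ 0.12301602,  0.99228035,  0.01570903],
       [ 0.67970117, -0.07270978, -0.72987644],
       [-0.72309984,  0.10046394, -0.68339858]]), 't': array([ -64.8391142 , -340.35257073, 1498.69243095])}
```

View pics/top0.png

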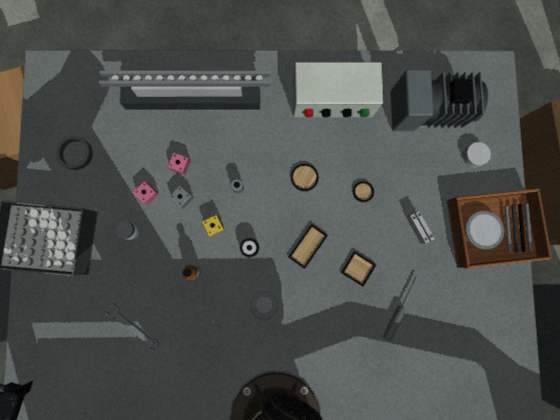

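View pics/scene0.png

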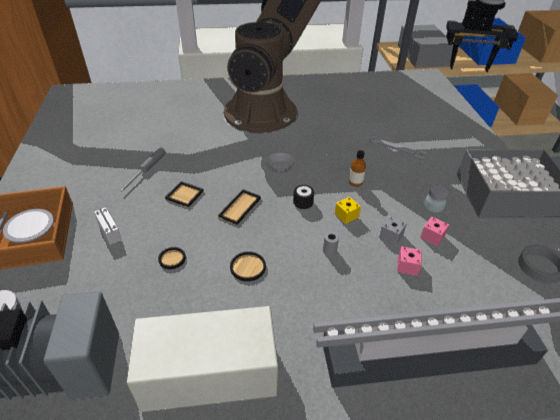

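```bash
cat > h.py <<'E'
import cv2, numpy as np
from cell import sensors, read_camera, get_calibration
def ray(c,uv,z):
    uv=np.atleast_2d(np.asarray(uv,float)); 
    d=(np.linalg.inv(c['mtx'])@np.c_[uv,np.ones(len(uv))].T).T@c['R']
    o=-c['R'].T@c['t']
    return o+d*((z-o[2])/d[:,2])[:,None]
def cloud(c,d):
    v,u=np.mgrid[:d.shape[0],:d.shape[1]]
    p=np.stack([(u-c['mtx'][0,2])/c['mtx'][0,0]*d,(v-c['mtx'][1,2])/c['mtx'][1,1]*d,d],-1)
    w=(p-c['t'])@c['R']; w[d<=0]=np.nan
    return w
def rep(name,pts):
    r=cv2.minAreaRect(pts[:,:2].astype(np.float32))
    print(name,'mean',pts[:,:2].mean(0).round(1),'rect c',np.round(r[0],1),'size',np.round(r[1],1),'ang',round(r[2],1),'n',len(pts))
E
python3 - <<'E'
from h import *
c=get_calibration("top"); im=cv2.imread("pics/top0.png"); d=np.load("pics/top0.npy"); w=cloud(c,d)
hsv=cv2.cvtColor(im,cv2.COLOR_BGR2HSV)
m=((hsv[...,1]>70)&(hsv[...,0]>8)&(hsv[...,0]<28)&(hsv[...,2]>90)).astype(np.uint8)
m=cv2.morphologyEx(m,cv2.MORPH_CLOSE,np.ones((3,3)))
n,l,s,ce=cv2.connectedComponentsWithStats(m)
for i in range(1,n):
    if s[i,4]>60:
        v,u=np.nonzero(l==i); p=ray(c,np.c_[u,v],4); rep(f'wood px {ce[i].round(0)}',p)
z=w[...,2]
print('table z',np.nanmedian(z[200:300,330:400]))
m=((z>28)&(z<130)).astype(np.uint8)
n,l,s,ce=cv2.connectedComponentsWithStats(m)
for i in range(1,n):
    if 25<s[i,4]<900:
        q=l==i; zt=np.nanpercentile(z[q],80); v,u=np.nonzero(q&(z>zt-8)); rep(f'obj px {ce[i].round(0)} ztop {zt:.0f}',w[v,u])
big=cv2.resize(im[140:300,110:450],None,fx=2.35,fy=2.35,interpolation=cv2.INTER_CUBIC); cv2.imwrite("pics/topcrop.png",big)
E
```

```text
wood px [ 11. 111.] mean [875.3 777.6] rect c [869. 774.] size [285.5  67.7] ang 3.9 n 1903
wood px [304. 176.] mean [675.9 -89.5] rect c [675.8 -89.3] size [64.8 65.6] ang 44.7 n 407
wood px [363. 191.] mean [ 632.6 -261.3] rect c [ 633.3 -261. ] size [44.3 44.8] ang 88.0 n 194
wood px [499. 217.] mean [ 554.7 -660.2] rect c [ 520.9 -673.7] size [208.5 249.7] ang 5.8 n 1187
wood px [213. 226.] mean [532.4 178.1] rect c [532.4 178.6] size [50.9 48.7] ang 26.4 n 289
wood px [307. 245.] mean [473.6 -95.7] rect c [473.3 -95.8] size [ 43.6 103.7] ang 54.0 n 528
wood px [358. 268.] mean [ 408.6 -240.6] rect c [ 408.3 -241.2] size [58.8 60. ] ang 58.7 n 416
table z -0.0758498271799272
obj px [470.  77.] ztop 128 mean [ 926.  -538.2] rect c [ 924.5 -538.3] size [23.9  1.8] ang 2.2 n 15
obj px [477.  82.] ztop 128 mean [ 905.  -555.1] rect c [ 906.7 -552.6] size [13.3 52.7] ang 85.7 n 56
obj px [479. 153.] ztop 31 mean [ 736.8 -598.6] rect c [ 736.7 -599.7] size [68.2 67.3] ang 55.0 n 311
obj px [178. 163.] ztop 42 mean [710.7 272.3] rect c [711.3 273.2] size [47.5 46. ] ang 70.3 n 264
obj p
[... 182 characters left out ...]
44.9 n 277
obj px [180. 197.] ztop 42 mean [612.5 264.8] rect c [613.1 265.9] size [47.6 45.8] ang 46.9 n 267
obj px [422. 227.] ztop 42 mean [ 522.2 -417.9] rect c [ 522.7 -419. ] size [90.2 32. ] ang 26.5 n 355
obj px [213. 225.] ztop 42 mean [530.9 172.9] rect c [531. 173.] size [46.  45.3] ang 27.1 n 271
obj px [126. 230.] ztop 56 mean [519.  411.6] rect c [519.1 412.7] size [41.7 46.4] ang 1.0 n 231
obj px [249. 248.] ztop 42 mean [467.7  70.1] rect c [468.   69.7] size [51.6 51.1] ang 44.6 n 287
obj px [191. 272.] ztop 101 mean [401.9 228.5] rect c [401.9 229.5] size [19.4 15.8] ang 86.6 n 48
obj px [262. 403.] ztop 84 mean [53.9 46.8] rect c [51.5 50.2] size [ 8.2 60.1] ang 43.1 n 120
```

View pics/topcrop.png

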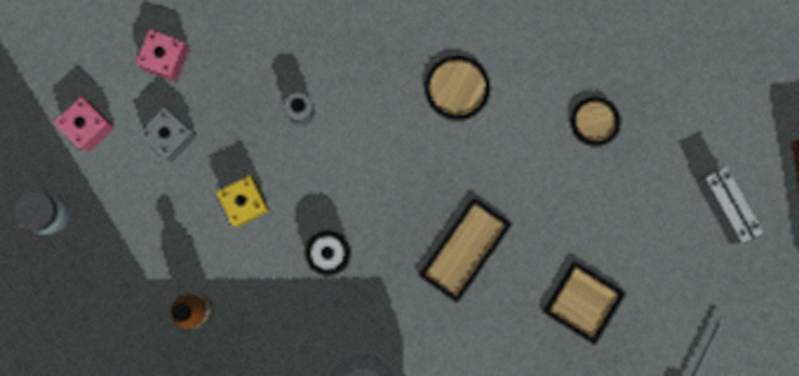

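```bash
cat >> h.py <<'E'
from scipy.spatial.transform import Rotation as Ro
def plan(target,jaw,maxstep=48,half=None,quiet=False):
    """target xyz mm, jaw angle deg (mod 180). prints rows in tool axes"""
    s=sensors.state(); p=s['eef_pos'].copy(); R=Ro.from_euler('xyz',s['tcp_rot'])
    M=R.as_matrix(); cur=np.degrees(np.arctan2(M[1,1],M[0,1]))
    opts=[]
    j1n=np.arctan2(target[1],target[0])
    for k in range(-3,4):
        dy=np.radians(jaw+180*k-cur)
        # tool x down: +yaw world = -turn about tool x ; j6 changes ~ -(dyaw - dj1) (sign checked by caller)
        j6=s['joints'][5]-(dy-(j1n-s['joints'][0])); opts.append((abs(j6),dy,j6))
    opts.sort(); 
    o=opts[0]; dy=o[1]
    yaw=np.radians(cur)+dy
    x=np.array([0,0,-1.]);y=np.array([np.cos(yaw),np.sin(yaw),0]);T=Ro.from_matrix(np.c_[x,y,np.cross(x,y)])
    tgt=np.array(target,float)
    print(f"t {s['t']:.2f} pos {p.round(1)} jaw {cur:.1f} tilt {np.degrees(np.arccos(-M[2,0])):.2f}deg j6 {s['joints'][5]:.2f} open {s['opening']*95.1:.1f} F {s['ft_force'].round(1)} -> dyaw {np.degrees(dy):.1f} j6pred {o[2]:.2f} others {[round(q[2],2) for q in opts[1:3]]}")
    for i in range(24):
        d=tgt-p; rv=(R.inv()*T); rv=Ro.from_quat(rv.as_quat()); r=rv.as_rotvec()
        if abs(dy)>3.0: pass
        if np.linalg.norm(d)<.7 and np.linalg.norm(r)<.008: break
        if np.linalg.norm(d)>maxstep: d*=maxstep/np.linalg.norm(d)
        if np.linalg.norm(r)>.14: r*=.14/np.linalg.norm(r)
        dt=R.inv().apply(d); print(i, *dt.round(0).astype(int), *r.round(2)); p=p+d; R=R*Ro.from_rotvec(r)
E
python3 - <<'E'
from h import *
plan([613,265.5,110],137)
E
```

```text
t 0.10 pos [177.9 598.9 214.1] jaw 73.5 tilt 0.06deg j6 -0.11 open 94.9 F [-0.7  0.1  0. ] -> dyaw -116.5 j6pred 1.16 others [np.float64(-1.98), np.float64(4.3)]
0 9 -17 44 0.14 0.0 0.0
1 9 -11 46 0.14 0.0 0.0
2 9 -4 47 0.14 0.0 0.0
3 9 3 47 0.14 0.0 0.0
4 9 9 46 0.14 0.0 0.0
5 9 16 45 0.14 0.0 0.0
6 9 22 42 0.14 0.0 0.0
7 9 27 39 0.14 0.0 0.0
8 9 32 34 0.14 0.0 0.0
9 9 37 29 0.14 0.0 0.0
10 9 41 24 0.14 0.0 0.0
11 6 27 11 0.14 0.0 0.0
12 0 0 0 0.14 0.0 0.0
13 0 0 0 0.14 0.0 0.0
14 0 0 0 0.07 0.0 0.0
```

Request:
servo_tool(steps="9 -17 44 0.14 0 0 95; 9 -11 46 0.14 0 0 95; 9 -4 47 0.14 0 0 95; 9 3 47 0.14 0 0 95; 9 9 46 0.14 0 0 95; 9 16 45 0.14 0 0 95; 9 22 42 0.14 0 0 95; 9 27 39 0.14 0 0 95")

```text
t: 0.9
eef_pos: [479.6, 360.2, 138.4]
tcp_rot: [-1.53, 1.569, -2.971]
ft_force: [-0.6, 0.4, 0.0]
opening: 0.996
```

Run:
```python
from h import *
plan([613,265.5,110],137)
```

```text
t 0.90 pos [479.6 360.2 138.4] jaw 7.4 tilt 0.10deg j6 0.40 open 94.8 F [-0.6  0.4  0. ] -> dyaw -50.4 j6pred 1.16 others [np.float64(-1.98), np.float64(4.3)]
0 8 35 32 0.14 0.0 0.0
1 8 39 27 0.14 0.0 0.0
2 8 42 21 0.14 0.0 0.0
3 4 21 7 0.14 0.0 0.0
4 0 0 0 0.14 0.0 0.0
5 0 0 0 0.14 0.0 0.0
6 0 0 0 0.04 0.0 0.0
```

Tracking is accurate.

Request:
servo_tool(steps="8 35 32 0.14 0 0 95; 8 39 27 0.14 0 0 95; 8 42 21 0.14 0 0 95; 4 21 7 0.14 0 0 95; 0 0 0 0.14 0 0 95; 0 0 0 0.14 0 0 95; 0 0 0 0.04 0 0 95; 0 0 0 0 0 0 95")

```text
t: 1.7
eef_pos: [621.4, 252.4, 103.4]
tcp_rot: [-0.435, 1.562, -2.807]
ft_force: [-0.7, 0.8, -1.0]
opening: 1.001
```

Run:
```python
from h import *
plan([613,265.5,110],137)
im,d=read_camera("wrist"); c=get_calibration("wrist"); cv2.imwrite("pics/w1.png",im)
w=cloud(c,d); z=w[...,2]; 
m=((z>34)&(z<50)).astype(np.uint8); n,l,s,ce=cv2.connectedComponentsWithStats(m)
for i in range(1,n):
    if s[i,4]>300: rep(f'{ce[i].round()} z{np.median(z[l==i]):.0f}',w[l==i])
plan([613,265.5,12],137)
```

```text
t 1.70 pos [621.4 252.4 103.4] jaw -45.9 tilt 0.50deg j6 1.09 open 95.2 F [-0.7  0.8 -1. ] -> dyaw 2.9 j6pred 1.16 others [np.float64(-1.98), np.float64(4.3)]
0 -7 -15 -3 -0.05 0.01 0.0
[345. 116.] z40 mean [715.1 274.3] rect c [715.2 273.5] size [45.9 46.4] ang 69.4 n 3790
[180. 111.] z40 mean [630.8 366.6] rect c [629.8 366.7] size [44.8 46.2] ang 44.2 n 3853
[ 68. 166.] z44 mean [538.4 402.8] rect c [534.5 403.6] size [44.6 17.3] ang 51.8 n 622
[264. 211.] z40 mean [617.9 266.8] rect c [616.7 265.9] size [46.3 46. ] ang 47.8 n 2903
[276. 328.] z40 mean [541.3 179.2] rect c [536.4 174.6] size [43.4 46.1] ang 27.1 n 1412
t 1.75 pos [621.4 252.5 103.4] jaw -45.8 tilt 0.50deg j6 1.09 open 94.9 F [ 0.2 -0.1  1.1] -> dyaw 2.8 j6pred 1.16 others [np.float64(-1.98), np.float64(4.3)]
0 47 -8 -2 -0.05 0.01 0.0
1 44 -7 -2 -0.0 -0.0 0.0
```

View pics/w1.png

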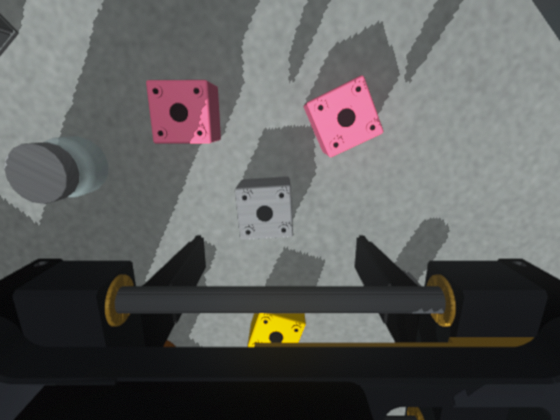

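Run:
```python
from h import *
plan([615,265.7,60],137.5,maxstep=25)
```

```text
t 1.75 pos [621.4 252.5 103.4] jaw -45.8 tilt 0.50deg j6 1.09 open 94.9 F [ 0.2 -0.1  1.1] -> dyaw 3.3 j6pred 1.15 others [np.float64(-1.99), np.float64(4.29)]
0 24 -8 -3 -0.06 0.01 0.0
1 20 -6 -2 -0.0 0.0 0.0
```

Request:
servo_tool(steps="10 -8 -3 -0.06 0.01 0 95; 20 -6 -2 0 0 0 95; 14 0 0 0 0 0 95; 20 0 0 0 0 0 95; 15 0 0 0 0 0 95; 0 0 0 0 0 0 95; 0 0 0 0 0 0 95; 0 0 0 0 0 0 95")

```text
t: 2.55
eef_pos: [615.2, 266.7, 22.0]
tcp_rot: [-2.435, 1.566, 1.549]
ft_force: [0.8, 0.5, 0.0]
opening: 0.999
```

Run:
```python
from h import *
plan([615,265.7,12],137.5,maxstep=25)
```

```text
t 2.55 pos [615.2 266.7  22. ] jaw -41.8 tilt 0.27deg j6 1.03 open 95.0 F [0.8 0.5 0. ] -> dyaw -0.7 j6pred 1.15 others [np.float64(-2.0), np.float64(4.29)]
0 10 1 1 0.01 -0.0 0.0
```

Request:
servo_tool(steps="10 1 1 0.01 0 0 95; 0 0 0 0 0 0 95; 0 0 0 0 0 0 40; 0 0 0 0 0 0 40; 0 0 0 0 0 0 40; 0 0 0 0 0 0 40; 0 0 0 0 0 0 40; 0 0 0 0 0 0 40")

```text
t: 3.35
eef_pos: [616.5, 265.4, 13.7]
tcp_rot: [-2.971, 1.564, 1.002]
ft_force: [-0.2, 0.8, 0.5]
opening: 0.551
```

Run:
```python
from h import *
plan([615,265.7,12],137.5,maxstep=25)
plan([615,265.7,80],137.5,maxstep=25)
```

```text
t 3.35 pos [616.5 265.4  13.7] jaw -42.4 tilt 0.40deg j6 1.04 open 52.4 F [-0.2  0.8  0.5] -> dyaw -0.1 j6pred 1.14 others [np.float64(-2.0), np.float64(4.29)]
0 2 -1 1 0.0 -0.01 0.0
t 3.35 pos [616.5 265.4  13.7] jaw -42.4 tilt 0.40deg j6 1.04 open 52.4 F [-0.2  0.8  0.5] -> dyaw -0.1 j6pred 1.14 others [np.float64(-2.0), np.float64(4.29)]
0 -25 -1 0 0.0 -0.01 0.0
1 -25 0 0 0.0 0.0 -0.0
2 -16 0 0 -0.0 -0.0 0.0
```

Request:
servo_tool(steps="0 0 0 0 0 0 38; 0 0 0 0 0 0 38; 0 0 0 0 0 0 38; 0 0 0 0 0 0 38; -5 0 0 0 0 0 38; -20 0 0 0 0 0 38; -40 0 0 0 0 0 38; -40 0 0 0 0 0 38")

```text
t: 4.15
eef_pos: [612.8, 263.7, 115.1]
tcp_rot: [-1.004, 1.561, 2.969]
ft_force: [1.4, 0.2, -2.1]
opening: 0.484
```

Run:
```python
from h import *
plan([408.5,-240.9,75],148.7)
```

```text
t 4.15 pos [612.8 263.7 115.1] jaw -42.4 tilt 0.56deg j6 1.04 open 46.0 F [ 1.4  0.2 -2.1] -> dyaw 11.1 j6pred 0.01 others [np.float64(-3.13), np.float64(3.15)]
0 4 17 45 -0.14 0.0 0.01
1 4 10 47 -0.05 0.0 0.0
2 4 8 47 0.0 -0.0 0.0
3 4 8 47 -0.0 -0.0 -0.0
4 4 8 47 -0.0 -0.0 -0.0
5 4 8 47 -0.0 -0.0 -0.0
6 4 8 47 -0.0 -0.0 -0.0
7 4 8 47 -0.0 -0.0 -0.0
8 4 8 47 -0.0 -0.0 -0.0
9 4 8 47 -0.0 -0.0 -0.0
10 4 8 47 -0.0 -0.0 -0.0
11 1 3 18 -0.0 -0.0 -0.0
```

Request:
servo_tool(steps="2 10 25 -0.1 0 0.01 38; 2 12 45 -0.09 0 0 38; 2 8 47 0 0 0 38; 2 8 47 0 0 0 38; 2 8 47 0 0 0 38; 2 8 47 0 0 0 38; 2 8 47 0 0 0 38; 2 8 47 0 0 0 38")

```text
t: 4.95
eef_pos: [480.5, -76.4, 106.2]
tcp_rot: [1.979, 1.559, -0.125]
ft_force: [1.2, 0.0, -3.9]
opening: 0.482
```

Run:
```python
from h import *
plan([408.5,-240.9,75],148.7)
```

```text
t 4.95 pos [480.5 -76.4 106.2] jaw -30.5 tilt 0.67deg j6 0.24 open 45.9 F [ 1.2  0.  -3.9] -> dyaw -0.8 j6pred 0.01 others [np.float64(-3.13), np.float64(3.15)]
0 8 6 47 0.01 -0.0 -0.01
1 8 6 47 0.0 0.0 0.0
2 8 6 47 0.0 0.0 0.0
3 7 5 37 0.0 0.0 0.0
```

Request:
servo_tool(steps="4 6 47 0.01 0 -0.01 38; 4 6 47 0 0 0 38; 4 6 45 0 0 0 38; 4 4 28 0 0 0 38; 0 0 0 0 0 0 38; 0 0 0 0 0 0 38; 0 0 0 0 0 0 38; 0 0 0 0 0 0 38")

```text
t: 5.75
eef_pos: [408.3, -240.3, 90.6]
tcp_rot: [2.669, 1.565, 0.549]
ft_force: [-0.3, 0.4, -3.6]
opening: 0.482
```

Run:
```python
from h import *
plan([408.5,-240.9,60],148.7)
im,d=read_camera("wrist"); c=get_calibration("wrist"); cv2.imwrite("pics/w2.png",im)
```

```text
t 5.75 pos [ 408.3 -240.3   90.6] jaw -31.4 tilt 0.31deg j6 -0.13 open 45.8 F [-0.3  0.4 -3.6] -> dyaw 0.1 j6pred 0.01 others [np.float64(-3.14), np.float64(3.15)]
0 31 0 1 -0.0 -0.0 -0.0
```

View pics/w2.png

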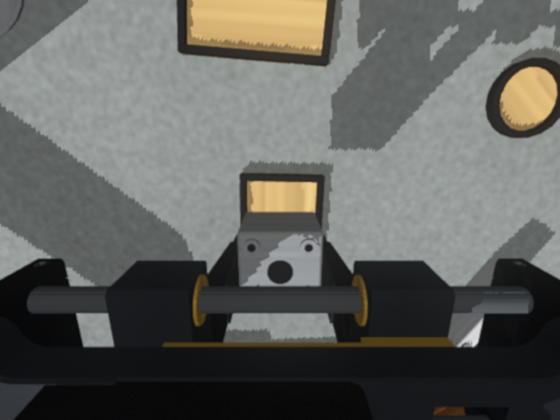

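Request:
servo_tool(steps="20 0 1 0 0 0 38; 20 0 0 0 0 0 38; 15 0 0 0 0 0 38; 0 0 0 0 0 0 38; 0 0 0 0 0 0 38; 0 0 0 0 0 0 38; 0 0 0 0 0 0 38; 0 0 0 0 0 0 38")

```text
t: 6.6
eef_pos: [411.8, -237.8, 37.3]
tcp_rot: [2.052, 1.562, -0.059]
ft_force: [0.3, -0.4, -3.7]
opening: 0.483
```

Run:
```python
from h import *
plan([408.5,-240.9,17.5],148.7,maxstep=8)
im,d=read_camera("scene"); cv2.imwrite("pics/s2.png",cv2.resize(im[150:260,120:300],None,fx=4,fy=4,interpolation=cv2.INTER_CUBIC))
```

```text
t 6.60 pos [ 411.8 -237.8   37.3] jaw -31.0 tilt 0.52deg j6 -0.14 open 46.0 F [ 0.3 -0.4 -3.7] -> dyaw -0.3 j6pred 0.00 others [np.float64(-3.14), np.float64(3.15)]
0 8 -1 2 0.01 -0.0 -0.01
1 8 0 2 -0.0 -0.0 -0.0
2 4 0 1 0.0 -0.0 0.0
```

View pics/s2.png

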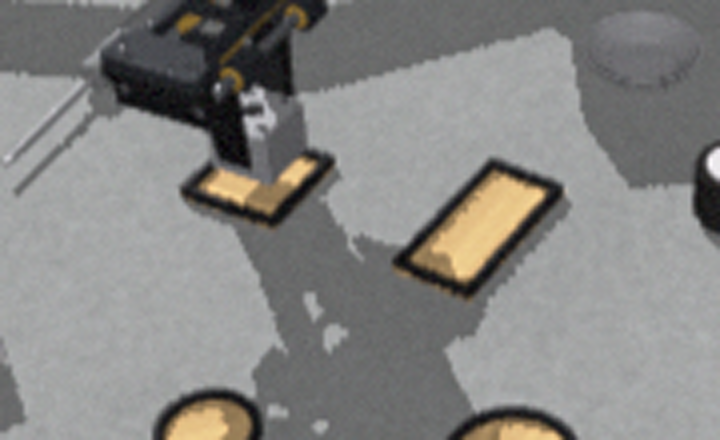

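Request:
servo_tool(steps="8 -1 2 0.01 0 -0.01 38; 7 0 2 0 0 0 38; 2 0 0 0 0 0 38; 2 0 0 0 0 0 38; 0 0 0 0 0 0 38; 0 0 0 0 0 0 38; 0 0 0 0 0 0 38; 0 0 0 0 0 0 38")

```text
t: 7.45
eef_pos: [408.7, -241.3, 17.4]
tcp_rot: [-2.771, 1.566, 1.39]
ft_force: [0.2, 0.4, 0.3]
opening: 0.483
```

Run:
```python
from h import *
plan([408.5,-240.9,17.5],148.7,maxstep=8)
```

```text
t 7.45 pos [ 408.7 -241.3   17.4] jaw -31.6 tilt 0.25deg j6 -0.13 open 46.0 F [0.2 0.4 0.3] -> dyaw 0.3 j6pred 0.01 others [np.float64(-3.14), np.float64(3.15)]
```

Request:
servo_tool(steps="0 0 0 0 0 0 90; 0 0 0 0 0 0 90; 0 0 0 0 0 0 90; 0 0 0 0 0 0 90; -20 0 0 0 0 0 95; -40 0 0 0 0 0 95; -30 0 0 0 0 0 95; 0 0 0 0 0 0 95")

```text
t: 8.25
eef_pos: [408.6, -241.9, 109.6]
tcp_rot: [-2.464, 1.565, 1.696]
ft_force: [-1.0, 0.0, -0.7]
opening: 1.001
```

Run:
```python
from h import *
plan([523,-418.5,75],116.5)
```

```text
t 8.25 pos [ 408.6 -241.9  109.6] jaw -31.6 tilt 0.32deg j6 -0.13 open 95.2 F [-1.   0.  -0.7] -> dyaw -31.9 j6pred 0.43 others [np.float64(-2.71), np.float64(3.57)]
0 8 43 20 0.14 -0.0 0.0
1 8 45 14 0.14 -0.0 0.0
2 8 47 8 0.14 -0.0 0.0
3 8 47 1 0.14 -0.0 0.0
4 3 21 -2 -0.0 -0.0 -0.0
```

Request:
servo_tool(steps="8 43 20 0.14 0 0 95; 8 45 14 0.14 0 0 95; 8 47 8 0.14 0 0 95; 8 45 1 0.14 0 0 95; 3 15 -2 0 0 0 95; 0 0 0 0 0 0 95; 0 0 0 0 0 0 95; 0 0 0 0 0 0 95")

```text
t: 9.05
eef_pos: [519.2, -415.0, 66.6]
tcp_rot: [-1.576, 1.561, 2.003]
ft_force: [0.1, 0.2, -0.9]
opening: 0.998
```

Run:
```python
from h import *
im,d=read_camera("wrist"); c=get_calibration("wrist"); cv2.imwrite("pics/w3.png",im)
im,d2=read_camera("top"); cv2.imwrite("pics/t3.png",cv2.resize(im[140:300,290:470],None,fx=4,fy=3.7,interpolation=cv2.INTER_CUBIC))
w=cloud(c,d); z=w[...,2]; 
m=((z>34)&(z<46)).astype(np.uint8); n,l,s,ce=cv2.connectedComponentsWithStats(m)
for i in range(1,n):
    if s[i,4]>300: rep(f'{ce[i].round()} z{np.median(z[l==i]):.0f}',w[l==i])
plan([523,-418.5,40],116.5)
```

```text
[289. 225.] z40 mean [ 529.1 -417.5] rect c [ 526.2 -419.1] size [89.5 30.1] ang 27.2 n 4923
[438. 230.] z40 mean [ 571.  -514.6] rect c [ 569.  -514.7] size [77.8  3.8] ang 4.1 n 1137
[ 14. 251.] z43 mean [ 427.  -245.1] rect c [ 423.8 -239.3] size [29.8 29.4] ang 50.4 n 1253
t 9.15 pos [ 519.4 -414.9   67.1] jaw -64.9 tilt 0.53deg j6 0.36 open 95.0 F [-0.1  0.3 -0.3] -> dyaw 1.4 j6pred 0.43 others [np.float64(-2.71), np.float64(3.57)]
0 27 5 -2 -0.03 -0.0 0.01
```

View pics/w3.png

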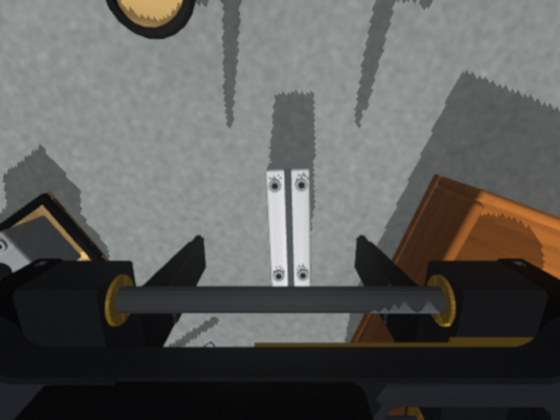

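View pics/t3.png

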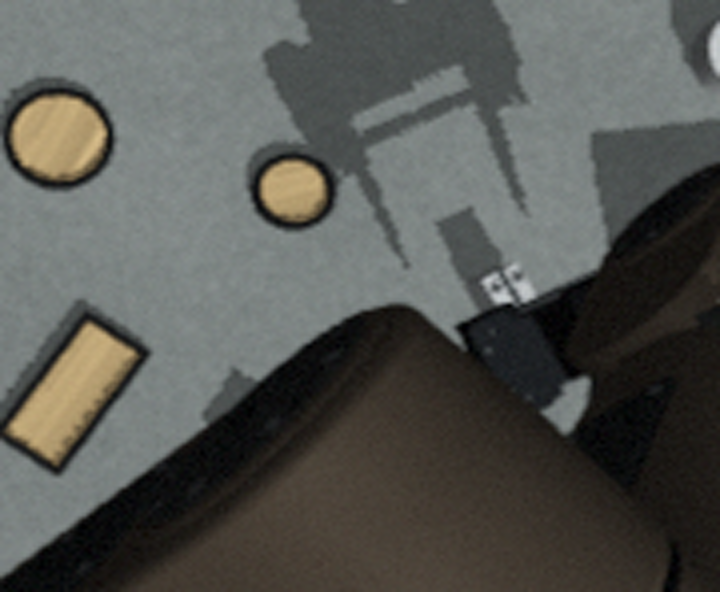

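Run:
```python
from h import *
c=get_calibration("top"); w=cloud(c,np.load("pics/top0.npy")); z=w[...,2]
print(np.nanmax(z[185:275,450:556]), np.nanpercentile(z[185:275,450:556],98))
plan([525,-418.8,13.5],116.8,maxstep=25)
```

```text
65.88099888401625 60.556549243671405
t 9.15 pos [ 519.4 -414.9   67.1] jaw -64.9 tilt 0.53deg j6 0.36 open 95.0 F [-0.1  0.3 -0.3] -> dyaw 1.7 j6pred 0.43 others [np.float64(-2.71), np.float64(3.57)]
0 25 3 -2 -0.03 -0.0 0.01
1 25 3 -2 0.0 0.0 -0.0
2 4 0 0 0.0 0.0 -0.0
```

Request:
servo_tool(steps="10 5 -4 -0.03 0 0.01 80; 15 2 -2 0 0 0 70; 15 0 0 0 0 0 60; 10 0 0 0 0 0 60; 0 0 0 0 0 0 60; 0 0 0 0 0 0 60; 0 0 0 0 0 0 60; 0 0 0 0 0 0 60")

```text
t: 9.95
eef_pos: [528.3, -417.3, 12.7]
tcp_rot: [1.78, 1.57, -0.89]
ft_force: [0.4, -0.3, 0.4]
opening: 0.633
```

Run:
```python
from h import *
plan([525,-418.8,13.5],116.8,maxstep=25)
```

```text
t 9.95 pos [ 528.3 -417.3   12.7] jaw -63.0 tilt 0.06deg j6 0.33 open 60.2 F [ 0.4 -0.3  0.4] -> dyaw -0.2 j6pred 0.43 others [np.float64(-2.71), np.float64(3.57)]
0 -1 0 4 0.0 -0.0 -0.0
```

Request:
servo_tool(steps="-1 0 4 0 0 0 60; 0 0 0 0 0 0 24; 0 0 0 0 0 0 24; 0 0 0 0 0 0 24; 0 0 0 0 0 0 24; 0 0 0 0 0 0 24; 0 0 0 0 0 0 24; 0 0 0 0 0 0 24")

```text
t: 10.75
eef_pos: [524.7, -420.0, 15.4]
tcp_rot: [1.833, 1.567, -0.837]
ft_force: [0.7, -0.1, 1.1]
opening: 0.315
```

Run:
```python
from h import *
plan([525,-418.8,13.5],116.8,maxstep=25)
```

```text
t 10.75 pos [ 524.7 -420.    15.4] jaw -63.0 tilt 0.20deg j6 0.33 open 30.0 F [ 0.7 -0.1  1.1] -> dyaw -0.2 j6pred 0.43 others [np.float64(-2.71), np.float64(3.57)]
0 2 -1 -1 0.0 -0.0 -0.0
```

Request:
servo_tool(steps="-10 0 0 0 0 0 24; -30 0 0 0 0 0 24; -40 0 0 0 0 0 24; 0 0 0 0 0 0 24; 0 0 0 0 0 0 24; 0 0 0 0 0 0 24; 0 0 0 0 0 0 24; 0 0 0 0 0 0 24")

```text
t: 11.55
eef_pos: [522.8, -417.8, 95.4]
tcp_rot: [-1.221, 1.566, 2.392]
ft_force: [-0.1, -0.6, -3.4]
opening: 0.312
```

Run:
```python
from h import *
plan([473.4,-95.8,100],54)
```

```text
t 11.55 pos [ 522.8 -417.8   95.4] jaw -63.0 tilt 0.27deg j6 0.33 open 29.7 F [-0.1 -0.6 -3.4] -> dyaw 117.0 j6pred -1.14 others [np.float64(2.0), np.float64(-4.28)]
0 0 -46 -15 -0.14 -0.0 0.0
1 -1 -43 -21 -0.14 -0.0 0.0
2 -1 -40 -27 -0.14 -0.0 0.0
3 -1 -35 -32 -0.14 -0.0 0.0
4 -1 -31 -37 -0.14 -0.0 0.0
5 -1 -25 -41 -0.14 -0.0 0.0
6 0 -15 -35 -0.14 -0.0 0.0
7 0 0 0 -0.14 -0.0 0.0
8 0 0 0 -0.14 -0.0 0.0
9 0 0 0 -0.14 -0.0 0.0
10 0 0 0 -0.14 -0.0 0.0
11 0 0 0 -0.14 -0.0 0.0
12 0 0 0 -0.14 -0.0 0.0
13 0 0 0 -0.14 -0.0 0.0
14 0 0 0 -0.08 -0.0 0.0
```

Request:
servo_tool(steps="0 -46 -15 -0.14 0 0 24; -1 -43 -21 -0.14 0 0 24; -1 -40 -27 -0.14 0 0 24; -1 -35 -32 -0.14 0 0 24; -1 -31 -37 -0.14 0 0 24; -1 -25 -41 -0.14 0 0 24; 0 -15 -35 -0.14 0 0 24; 0 0 0 -0.14 0 0 24")

```text
t: 12.35
eef_pos: [463.7, -85.7, 96.5]
tcp_rot: [-2.197, 1.559, 2.574]
ft_force: [0.1, -0.3, -3.7]
opening: 0.312
```

Run:
```python
from h import *
plan([473.4,-95.8,100],54)
```

```text
t 12.35 pos [463.7 -85.7  96.5] jaw 3.4 tilt 0.66deg j6 -0.39 open 29.7 F [ 0.1 -0.3 -3.7] -> dyaw 50.6 j6pred -1.15 others [np.float64(2.0), np.float64(-4.29)]
0 -4 9 11 -0.14 -0.0 0.0
1 0 0 0 -0.14 -0.0 0.0
2 0 0 0 -0.14 -0.0 0.0
3 0 0 0 -0.14 -0.0 0.0
4 0 0 0 -0.14 -0.0 0.0
5 0 0 0 -0.14 -0.0 0.0
6 0 0 0 -0.04 -0.0 0.0
```

Request:
servo_tool(steps="0 9 11 -0.14 0 0 24; 5 0 0 -0.14 0 0 24; 10 0 0 -0.14 0 0 24; 10 0 0 -0.14 0 0 24; 0 0 0 -0.14 0 0 24; 0 0 0 -0.14 0 0 24; 0 0 0 -0.04 0 0 24; 0 0 0 0 0 0 24")

```text
t: 13.15
eef_pos: [472.5, -93.7, 67.6]
tcp_rot: [-3.051, 1.554, 2.647]
ft_force: [-0.2, -0.1, -2.1]
opening: 0.313
```

Run:
```python
from h import *
plan([473.4,-95.8,45],54)
im,d=read_camera("wrist"); cv2.imwrite("pics/w4.png",im)
```

```text
t 13.15 pos [472.5 -93.7  67.6] jaw 56.5 tilt 0.95deg j6 -1.32 open 29.7 F [-0.2 -0.1 -2.1] -> dyaw -2.5 j6pred -1.15 others [np.float64(2.0), np.float64(-4.29)]
0 23 -1 2 0.04 -0.02 0.0
```

View pics/w4.png

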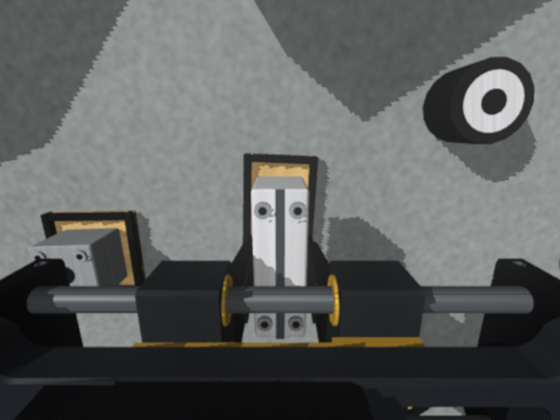

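Request:
servo_tool(steps="8 -1 2 0.04 -0.02 0 24; 12 0 0 0 0 0 24; 12 0 0 0 0 0 24; 4 0 0 0 0 0 24; 0 0 0 0 0 0 24; 0 0 0 0 0 0 24; 0 0 0 0 0 0 24; 0 0 0 0 0 0 24")

```text
t: 14.0
eef_pos: [474.4, -96.0, 31.2]
tcp_rot: [-0.217, 1.565, -0.854]
ft_force: [-0.2, 0.4, -3.4]
opening: 0.31
```

Run:
```python
from h import *
plan([473.4,-95.8,19],54)
```

```text
t 14.00 pos [474.4 -96.   31.2] jaw 53.5 tilt 0.33deg j6 -1.26 open 29.5 F [-0.2  0.4 -3.4] -> dyaw 0.5 j6pred -1.14 others [np.float64(2.0), np.float64(-4.28)]
0 12 0 -1 -0.01 0.01 0.0
```

Request:
servo_tool(steps="5 0 -1 -0.01 0 0 24; 4 0 0 0 0 0 24; 2 0 0 0 0 0 24; 1 0 0 0 0 0 24; 0 0 0 0 0 0 24; 0 0 0 0 0 0 24; 0 0 0 0 0 0 24; 0 0 0 0 0 0 24")

```text
t: 14.8
eef_pos: [474.1, -95.7, 19.4]
tcp_rot: [-0.12, 1.563, -0.746]
ft_force: [-0.3, 0.6, 1.1]
opening: 0.312
```

Run:
```python
from h import *
plan([473.4,-95.8,19],54)
```

```text
t 14.80 pos [474.1 -95.7  19.4] jaw 54.1 tilt 0.43deg j6 -1.27 open 29.7 F [-0.3  0.6  1.1] -> dyaw -0.1 j6pred -1.14 others [np.float64(2.01), np.float64(-4.28)]
0 0 0 -1 0.0 0.01 0.0
```

Request:
servo_tool(steps="0 0 0 0 0 0 80; 0 0 0 0 0 0 80; 0 0 0 0 0 0 80; 0 0 0 0 0 0 80; 0 0 0 0 0 0 90; -20 0 0 0 0 0 95; -35 0 0 0 0 0 95; -30 0 0 0 0 0 95")

```text
t: 15.6
eef_pos: [472.3, -94.9, 103.6]
tcp_rot: [-1.153, 1.568, -1.779]
ft_force: [-0.4, -0.0, 1.0]
opening: 0.929
```

Run:
```python
from h import *
plan([468,69.9,75],20)
```

```text
t 15.60 pos [472.3 -94.9 103.6] jaw 54.1 tilt 0.17deg j6 -1.27 open 88.4 F [-0.4 -0.   1. ] -> dyaw -34.1 j6pred -0.20 others [np.float64(2.94), np.float64(-3.34)]
0 8 38 -29 0.14 0.0 0.0
1 8 33 -34 0.14 0.0 0.0
2 8 28 -38 0.14 0.0 0.0
3 4 11 -20 0.14 0.0 0.0
4 0 0 0 0.03 0.0 0.0
```

Request:
servo_tool(steps="6 38 -29 0.14 0 0 95; 6 33 -34 0.14 0 0 95; 6 28 -38 0.14 0 0 95; 3 8 -16 0.14 0 0 95; 0 0 0 0 0 0 95; 0 0 0 0 0 0 95; 0 0 0 0 0 0 95; 0 0 0 0 0 0 95")

```text
t: 16.4
eef_pos: [469.0, 54.4, 87.5]
tcp_rot: [0.644, 1.56, -0.517]
ft_force: [0.5, -0.1, 0.0]
opening: 0.996
```

Run:
```python
from h import *
im,d=read_camera("wrist"); c=get_calibration("wrist"); cv2.imwrite("pics/w5.png",im)
w=cloud(c,d); z=w[...,2]; 
m=((z>34)&(z<60)).astype(np.uint8); n,l,s,ce=cv2.connectedComponentsWithStats(m)
for i in range(1,n):
    if s[i,4]>300: rep(f'{ce[i].round()} z{np.median(z[l==i]):.0f}',w[l==i])
plan([468,69.9,13.5],20,maxstep=20)
```

```text
[428. 113.] z40 mean [532.2 172.9] rect c [533.7 172.8] size [46.7 46.1] ang 26.4 n 4475
[290. 207.] z40 mean [470.1  71.4] rect c [470.6  70.3] size [53.3 52.8] ang 35.8 n 3576
[506. 247.] z47 mean [639.5 109.8] rect c [643.2 109.1] size [34.7 22.7] ang 31.7 n 1162
[200. 337.] z43 mean [445.7 -68.6] rect c [446.8 -68.5] size [41.8 22.4] ang 12.9 n 747
t 16.45 pos [469.1  54.3  87.5] jaw 23.4 tilt 0.62deg j6 -0.42 open 94.7 F [-0.2  0.3 -0.2] -> dyaw -3.4 j6pred -0.19 others [np.float64(2.95), np.float64(-3.33)]
0 20 1 -4 0.06 0.01 -0.01
1 20 1 -4 0.0 -0.0 0.0
2 20 1 -4 0.0 -0.0 0.0
3 15 1 -3 0.0 -0.0 0.0
```

View pics/w5.png

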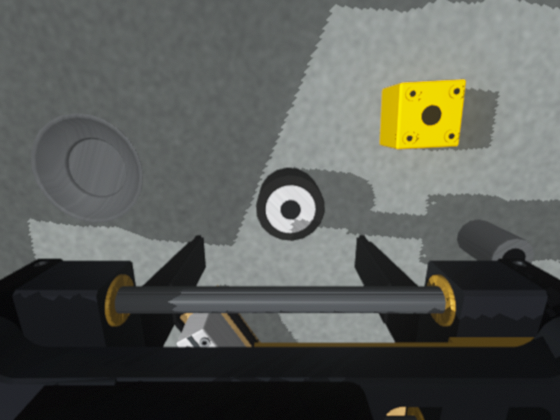

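Request:
servo_tool(steps="3 0 -16 0.06 0.01 -0.01 95; 15 3 0 0 0 0 85; 20 0 0 0 0 0 85; 20 0 0 0 0 0 85; 10 0 0 0 0 0 85; 0 0 0 0 0 0 85; 0 0 0 0 0 0 85; 0 0 0 0 0 0 85")

```text
t: 17.25
eef_pos: [467.6, 66.0, 19.1]
tcp_rot: [2.787, 1.57, 1.562]
ft_force: [0.6, 0.1, -0.6]
opening: 0.889
```

Run:
```python
from h import *
plan([469.5,70.1,14],20,maxstep=20)
```

```text
t 17.25 pos [467.6  66.   19.1] jaw 19.8 tilt 0.02deg j6 -0.35 open 84.5 F [ 0.6  0.1 -0.6] -> dyaw 0.2 j6pred -0.20 others [np.float64(2.94), np.float64(-3.34)]
0 5 3 -3 -0.0 -0.0 -0.0
```

Request:
servo_tool(steps="5 3 -3 0 0 0 85; 0 0 0 0 0 0 48; 0 0 0 0 0 0 48; 0 0 0 0 0 0 48; 0 0 0 0 0 0 48; 0 0 0 0 0 0 48; 0 0 0 0 0 0 48; 0 0 0 0 0 0 48")

```text
t: 18.05
eef_pos: [470.6, 70.3, 15.5]
tcp_rot: [1.344, 1.567, 0.119]
ft_force: [0.1, 0.1, -1.5]
opening: 0.56
```

Run:
```python
from h import *
plan([469.5,70.1,14],20,maxstep=20)
```

```text
t 18.05 pos [470.6  70.3  15.5] jaw 19.8 tilt 0.20deg j6 -0.34 open 53.3 F [ 0.1  0.1 -1.5] -> dyaw 0.2 j6pred -0.20 others [np.float64(2.94), np.float64(-3.34)]
0 1 -1 0 -0.0 0.0 -0.0
```

Request:
servo_tool(steps="0 0 0 0 0 0 48; -10 0 0 0 0 0 48; -30 0 0 0 0 0 48; -40 0 0 0 0 0 48; 0 0 0 0 0 0 48; 0 0 0 0 0 0 48; 0 0 0 0 0 0 48; 0 0 0 0 0 0 48")

```text
t: 18.85
eef_pos: [468.2, 70.1, 98.0]
tcp_rot: [-2.112, 1.569, 2.946]
ft_force: [-0.3, 0.0, -3.6]
opening: 0.565
```

Run:
```python
from h import *
plan([676,-89.5,85],20)
```

```text
t 18.85 pos [468.2  70.1  98. ] jaw 19.8 tilt 0.10deg j6 -0.34 open 53.7 F [-0.3  0.  -3.6] -> dyaw 0.2 j6pred -0.48 others [np.float64(2.66), np.float64(-3.62)]
0 2 26 40 -0.0 -0.0 0.0
1 2 26 40 -0.0 -0.0 0.0
2 2 26 40 -0.0 -0.0 0.0
3 2 26 40 -0.0 -0.0 0.0
4 2 26 40 -0.0 -0.0 0.0
5 1 12 19 -0.0 -0.0 0.0
```

Request:
servo_tool(steps="0 15 25 0 0 0 48; 0 26 40 0 0 0 48; 0 26 40 0 0 0 48; 0 26 40 0 0 0 48; 2 26 40 0 0 0 48; 3 20 30 0 0 0 48; 5 0 0 0 0 0 48; 0 0 0 0 0 0 48")

```text
t: 19.65
eef_pos: [674.0, -90.7, 73.9]
tcp_rot: [-2.07, 1.55, 2.99]
ft_force: [-0.6, 0.0, -3.7]
opening: 0.563
```

Run:
```python
from h import *
plan([676,-89.5,40],20,maxstep=20)
im,d=read_camera("wrist"); cv2.imwrite("pics/w6.png",im)
```

```text
t 19.65 pos [674.  -90.7  73.9] jaw 19.9 tilt 1.16deg j6 -0.58 open 53.6 F [-0.6  0.  -3.7] -> dyaw 0.1 j6pred -0.48 others [np.float64(2.66), np.float64(-3.62)]
0 20 2 0 -0.0 -0.01 0.02
1 14 1 0 -0.0 0.0 0.0
```

View pics/w6.png

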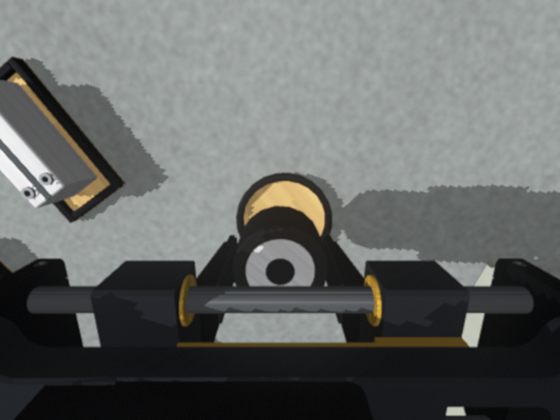

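Request:
servo_tool(steps="8 2 0 0 -0.01 0.02 48; 15 1 0 0 0 0 48; 12 0 0 0 0 0 48; 5 0 0 0 0 0 48; 0 0 0 0 0 0 48; 0 0 0 0 0 0 48; 0 0 0 0 0 0 48; 0 0 0 0 0 0 48")

```text
t: 20.5
eef_pos: [674.4, -86.4, 31.5]
tcp_rot: [-2.713, 1.569, 2.35]
ft_force: [0.1, 0.6, -1.8]
opening: 0.567
```

Run:
```python
from h import *
plan([676,-89.5,19],20,maxstep=20)
```

```text
t 20.50 pos [674.4 -86.4  31.5] jaw 20.1 tilt 0.09deg j6 -0.58 open 53.9 F [ 0.1  0.6 -1.8] -> dyaw -0.1 j6pred -0.48 others [np.float64(2.66), np.float64(-3.62)]
0 12 0 3 0.0 -0.0 0.0
```

Request:
servo_tool(steps="4 0 3 0 0 0 48; 4 0 0 0 0 0 48; 3 0 0 0 0 0 48; 1 0 0 0 0 0 48; 0 0 0 0 0 0 48; 0 0 0 0 0 0 48; 0 0 0 0 0 0 48; 0 0 0 0 0 0 48")

```text
t: 21.3
eef_pos: [676.0, -89.8, 19.6]
tcp_rot: [2.149, 1.57, 0.929]
ft_force: [-0.6, -0.1, -2.0]
opening: 0.562
```

Run:
```python
from h import *
plan([676,-89.5,19],20,maxstep=20)
```

```text
t 21.30 pos [676.  -89.8  19.6] jaw 20.1 tilt 0.05deg j6 -0.58 open 53.4 F [-0.6 -0.1 -2. ] -> dyaw -0.1 j6pred -0.48 others [np.float64(2.66), np.float64(-3.62)]
```

Just above or on the floor; 1 mm more, then release.

Request:
servo_tool(steps="1 0 0 0 0 0 48; 0 0 0 0 0 0 85; 0 0 0 0 0 0 85; 0 0 0 0 0 0 85; 0 0 0 0 0 0 95; 0 0 0 0 0 0 95; -20 0 0 0 0 0 95; -35 0 0 0 0 0 95")

```text
t: 22.1
eef_pos: [674.4, -89.5, 71.7]
tcp_rot: [-2.297, 1.565, 2.766]
ft_force: [0.0, 0.1, 0.8]
opening: 0.993
```

Run:
```python
from h import *
plan([644,105,95],20)
```

```text
t 22.10 pos [674.4 -89.5  71.7] jaw 20.1 tilt 0.32deg j6 -0.58 open 94.4 F [0.  0.1 0.8] -> dyaw -0.1 j6pred -0.19 others [np.float64(2.95), np.float64(-3.33)]
0 -5 9 -47 0.0 -0.0 0.0
1 -6 9 -47 -0.0 0.0 0.0
2 -6 9 -47 -0.0 0.0 0.0
3 -6 9 -47 -0.0 0.0 0.0
4 -1 1 -6 -0.0 0.0 0.0
```

Request:
servo_tool(steps="-20 4 -20 0 0 0 95; -8 9 -40 0 0 0 95; 0 9 -47 0 0 0 95; 0 9 -47 0 0 0 95; 0 4 -30 0 0 0 95; 0 0 0 0 0 0 95; 0 0 0 0 0 0 95; 0 0 0 0 0 0 95")

```text
t: 22.9
eef_pos: [643.0, 105.7, 106.3]
tcp_rot: [1.852, 1.568, 0.631]
ft_force: [-0.8, -0.8, -0.2]
opening: 0.998
```

Run:
```python
from h import *
im,d=read_camera("wrist"); c=get_calibration("wrist"); cv2.imwrite("pics/w7.png",im)
w=cloud(c,d); z=w[...,2]; 
m=((z>34)&(z<60)).astype(np.uint8); n,l,s,ce=cv2.connectedComponentsWithStats(m)
for i in range(1,n):
    if s[i,4]>300: rep(f'{ce[i].round()} z{np.median(z[l==i]):.0f}',w[l==i])
plan([644.5,105,60],20,maxstep=20)
```

```text
[450.  44.] z40 mean [713.6 271.9] rect c [714.9 272.5] size [46.7 46.5] ang 69.2 n 4561
[175.  90.] z40 mean [534.9 173.5] rect c [534.4 172.9] size [46.1 46.2] ang 25.9 n 3993
[284. 221.] z48 mean [646.3 106.5] rect c [647.  104.8] size [33.  33.4] ang 50.0 n 1335
[553. 262.] z39 mean [884.9 149.8] rect c [884.9 153.9] size [ 4.7 28. ] ang 3.5 n 360
t 22.95 pos [643.1 105.3 106.3] jaw 20.0 tilt 0.16deg j6 -0.29 open 94.9 F [-0.4  0.5 -0.1] -> dyaw -0.0 j6pred -0.19 others [np.float64(2.95), np.float64(-3.33)]
0 20 0 0 0.0 -0.0 -0.0
1 20 1 0 0.0 0.0 -0.0
2 6 0 0 0.0 0.0 0.0
```

View pics/w7.png

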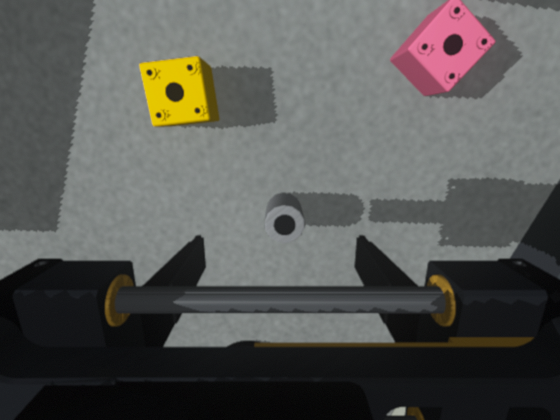

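Request:
servo_tool(steps="20 2 0 0 0 0 85; 22 0 0 0 0 0 75; 22 0 0 0 0 0 65; 15 0 0 0 0 0 60; 5 0 0 0 0 0 60; 0 0 0 0 0 0 60; 0 0 0 0 0 0 60; 0 0 0 0 0 0 60")

```text
t: 23.75
eef_pos: [648.2, 99.4, 21.2]
tcp_rot: [1.473, 1.564, 0.242]
ft_force: [-0.3, 0.3, 0.2]
opening: 0.636
```

Run:
```python
from h import *
plan([645.5,105,18],20,maxstep=20)
```

```text
t 23.75 pos [648.2  99.4  21.2] jaw 19.5 tilt 0.36deg j6 -0.29 open 60.5 F [-0.3  0.3  0.2] -> dyaw 0.5 j6pred -0.19 others [np.float64(2.95), np.float64(-3.33)]
0 3 -1 -6 -0.01 0.0 -0.01
```

Request:
servo_tool(steps="3 -1 -6 -0.01 0 -0.01 60; 0 0 0 0 0 0 28; 0 0 0 0 0 0 28; 0 0 0 0 0 0 28; 0 0 0 0 0 0 28; 0 0 0 0 0 0 28; 0 0 0 0 0 0 28; 0 0 0 0 0 0 28")

```text
t: 24.55
eef_pos: [645.9, 105.7, 20.1]
tcp_rot: [-0.766, 1.569, -1.985]
ft_force: [-0.5, 1.1, 0.2]
opening: 0.349
```

Run:
```python
from h import *
plan([645.5,105,18],20,maxstep=20)
```

```text
t 24.55 pos [645.9 105.7  20.1] jaw 20.2 tilt 0.12deg j6 -0.29 open 33.2 F [-0.5  1.1  0.2] -> dyaw -0.2 j6pred -0.19 others [np.float64(2.96), np.float64(-3.33)]
0 2 -1 1 0.0 0.0 0.0
```

Request:
servo_tool(steps="-10 0 0 0 0 0 28; -30 0 0 0 0 0 28; -40 0 0 0 0 0 28; -15 0 0 0 0 0 28; 0 0 0 0 0 0 28; 0 0 0 0 0 0 28; 0 0 0 0 0 0 28; 0 0 0 0 0 0 28")

```text
t: 25.35
eef_pos: [644.4, 105.5, 118.0]
tcp_rot: [-1.517, 1.565, -2.737]
ft_force: [-0.2, 0.5, -0.2]
opening: 0.355
```

Run:
```python
from h import *
plan([633,-261.2,105],0)
```

```text
t 25.35 pos [644.4 105.5 118. ] jaw 20.1 tilt 0.34deg j6 -0.29 open 33.7 F [-0.2  0.5 -0.2] -> dyaw -20.1 j6pred -0.39 others [np.float64(2.75), np.float64(-3.53)]
0 2 -18 44 0.14 0.0 0.0
1 2 -12 47 0.14 0.0 0.0
2 2 -5 48 0.07 0.0 0.0
3 2 -1 48 0.0 0.0 0.0
4 2 -1 48 -0.0 0.0 0.0
5 2 -1 48 0.0 0.0 0.0
6 2 -1 48 -0.0 0.0 0.0
7 1 -1 31 0.0 0.0 0.0
```

Request:
servo_tool(steps="0 -10 25 0.07 0 0 28; 0 -14 44 0.14 0 0 28; 0 -6 47 0.14 0 0 28; 0 -1 48 0 0 0 28; 0 -1 48 0 0 0 28; 0 -1 48 0 0 0 28; 2 -1 48 0 0 0 28; 2 -1 35 0 0 0 28")

```text
t: 26.15
eef_pos: [633.2, -248.9, 105.8]
tcp_rot: [-1.616, 1.554, 3.091]
ft_force: [0.8, 0.9, -1.6]
opening: 0.354
```

Run:
```python
from h import *
plan([633,-261.2,80],0)
im,d=read_camera("wrist"); cv2.imwrite("pics/w8.png",im)
```

```text
t 26.15 pos [ 633.2 -248.9  105.8] jaw -0.3 tilt 0.97deg j6 -0.46 open 33.6 F [ 0.8  0.9 -1.6] -> dyaw 0.3 j6pred -0.39 others [np.float64(2.76), np.float64(-3.53)]
0 26 0 12 -0.01 -0.0 0.02
```

View pics/w8.png

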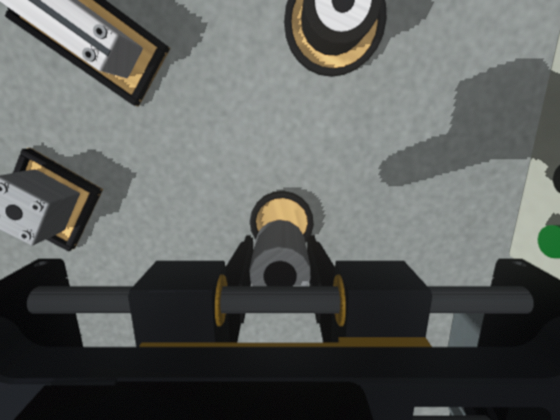

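Request:
servo_tool(steps="3 0 12 -0.01 0 0.02 28; 20 0 0 0 0 0 28; 20 0 0 0 0 0 28; 18 0 0 0 0 0 28; 5 0 0 0 0 0 28; 0 0 0 0 0 0 28; 0 0 0 0 0 0 28; 0 0 0 0 0 0 28")

```text
t: 27.0
eef_pos: [630.4, -267.9, 31.9]
tcp_rot: [-2.446, 1.567, 2.264]
ft_force: [0.1, 0.1, -1.7]
opening: 0.353
```

Run:
```python
from h import *
plan([633,-261.2,24],0)
```

```text
t 27.00 pos [ 630.4 -267.9   31.9] jaw -0.1 tilt 0.23deg j6 -0.50 open 33.6 F [ 0.1  0.1 -1.7] -> dyaw 0.1 j6pred -0.39 others [np.float64(2.75), np.float64(-3.53)]
0 8 3 -7 -0.0 -0.0 0.0
```

Request:
servo_tool(steps="-2 3 -7 0 0 0 28; 0 0 0 0 0 0 28; 0 0 0 0 0 0 28; 0 0 0 0 0 0 28; 0 0 0 0 0 0 28; 0 0 0 0 0 0 28; 0 0 0 0 0 0 28; 0 0 0 0 0 0 28")

```text
t: 27.8
eef_pos: [634.7, -260.4, 36.7]
tcp_rot: [2.729, 1.569, 1.156]
ft_force: [0.7, -1.1, -1.8]
opening: 0.355
```

Run:
```python
from h import *
plan([633,-261.2,24],0)
```

```text
t 27.80 pos [ 634.7 -260.4   36.7] jaw -0.1 tilt 0.09deg j6 -0.49 open 33.8 F [ 0.7 -1.1 -1.8] -> dyaw 0.1 j6pred -0.39 others [np.float64(2.75), np.float64(-3.53)]
0 13 -2 1 -0.0 -0.0 -0.0
```

Request:
servo_tool(steps="5 -1 1 0 0 0 28; 4 0 0 0 0 0 28; 2 0 0 0 0 0 28; 2 0 0 0 0 0 28; 0 0 0 0 0 0 28; 0 0 0 0 0 0 28; 0 0 0 0 0 0 28; 0 0 0 0 0 0 28")

```text
t: 28.6
eef_pos: [633.7, -261.7, 24.1]
tcp_rot: [2.358, 1.569, 0.785]
ft_force: [-1.0, 0.6, 1.9]
opening: 0.35
```

Run:
```python
from h import *
plan([633,-261.2,24],0)
```

```text
t 28.60 pos [ 633.7 -261.7   24.1] jaw -0.1 tilt 0.09deg j6 -0.49 open 33.3 F [-1.   0.6  1.9] -> dyaw 0.1 j6pred -0.39 others [np.float64(2.75), np.float64(-3.53)]
0 0 -1 0 -0.0 -0.0 -0.0
```

Seated (force positive). Release and rise clear.

Request:
servo_tool(steps="0 0 0 0 0 0 80; 0 0 0 0 0 0 80; 0 0 0 0 0 0 80; 0 0 0 0 0 0 80; 0 0 0 0 0 0 80; -20 0 0 0 0 0 80; -40 0 0 0 0 0 80; -40 0 0 0 0 0 80")

```text
t: 29.4
eef_pos: [631.4, -260.8, 120.5]
tcp_rot: [-2.207, 1.56, 2.503]
ft_force: [-0.3, 0.3, 0.8]
opening: 0.841
```

Request:
servo_tool(steps="-40 0 -10 0 0 0 80; -40 0 -40 0 0 0 80; -10 -20 -45 0 0 0 80; 0 -20 -45 0 0 0 80; 0 -20 -45 0 0 0 80; 0 0 -45 0 0 0 80; 0 0 -45 0 0 0 80; 0 0 -45 0 0 0 80")

```text
t: 30.2
eef_pos: [572.2, 58.4, 217.5]
tcp_rot: [1.966, 1.566, 0.384]
ft_force: [0.4, 0.4, -0.8]
opening: 0.84
```

Request:
servo_tool(steps="0 0 -45 0 0 0 80; 0 0 -45 0 0 0 80; 0 0 -45 0 0 0 80; 0 0 -45 0 0 0 80; 0 0 -30 0 0 0 80; 0 0 0 0 0 0 80; 0 0 0 0 0 0 80; 0 0 0 0 0 0 80")

```text
t: 31.0
eef_pos: [571.7, 282.0, 218.6]
tcp_rot: [1.947, 1.564, 0.371]
ft_force: [0.3, -0.4, 0.1]
opening: 0.839
```

Run:
```python
from h import *
print(sensors.state()['t'],sensors.state()['eef_pos'])
im,d=read_camera("top"); c=get_calibration("top"); np.save("pics/t9.npy",d); cv2.imwrite("pics/t9.png",im)
im2,d2=read_camera("scene"); cv2.imwrite("pics/s9.png",im2)
w=cloud(c,d); z=w[...,2]
m=((z>28)&(z<130)).astype(np.uint8); n,l,s,ce=cv2.connectedComponentsWithStats(m)
for i in range(1,n):
    if 25<s[i,4]<900:
        q=l==i; zt=np.nanpercentile(z[q],70); v,u=np.nonzero(q&(z>zt-8)); rep(f'{ce[i].round(0)} ztop {zt:.1f}',w[v,u])
```

```text
31.0 [571.72488848 282.03042427 218.64090731]
[470.  77.] ztop 126.3 mean [ 925.3 -537.4] rect c [ 924.4 -536.4] size [15.6 19.6] ang 56.6 n 16
[448.  83.] ztop 127.5 mean [ 905.2 -474. ] rect c [ 906.4 -472.8] size [11.7 58.3] ang 83.2 n 51
[484.  86.] ztop 127.7 mean [ 896.  -572.5] rect c [ 896.9 -572.7] size [26.5 13.8] ang 4.9 n 29
[485. 101.] ztop 127.8 mean [ 859.9 -572.7] rect c [ 851.4 -570.9] size [15.5 54.8] ang 84.4 n 53
[479. 154.] ztop 31.1 mean [ 736.4 -599.7] rect c [ 737.4 -599.4] size [66.2 69. ] ang 83.1 n 320
[178. 163.] ztop 41.1 mean [710.5 272.2] rect c [711.2 272.9] size [46.2 45.8] ang 70.2 n 263
[305. 175.] ztop 44.8 mean [672.  -89.7] rect c [672.6 -89.9] size [49.  53.2] ang 88.6 n 275
[366. 189.] ztop 52.3 mean [ 630.3 -261.8] rect c [ 630.4 -261.7] size [31.6 31.9] ang 26.3 n 116
[213. 225.] ztop 41.2 mean [530.8 172.6] rect c [530.7 172.8] size [46.1 45.2] ang 27.4 n 272
[308. 246.] ztop 44.8 mean [469.9 -95. ] rect c [470.1 -95.5] size [30.1 89.8] ang 54.1 n 346
[361. 269.] ztop 44.8 mean [ 406.4 -240.6] rect c [ 406.3 -241. ] size [46.8 45.9] ang 58.2 n 284
[191. 272.] ztop 80.1 mean [402.9 226.2] rect c [403.2 226.9] size [28.8 25.1] ang 26.1 n 105
```

View pics/t9.png

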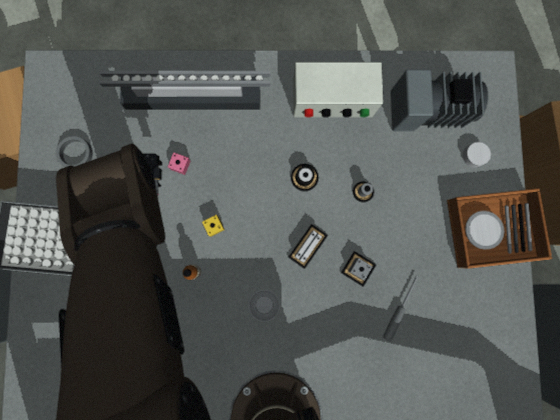

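View pics/s9.png

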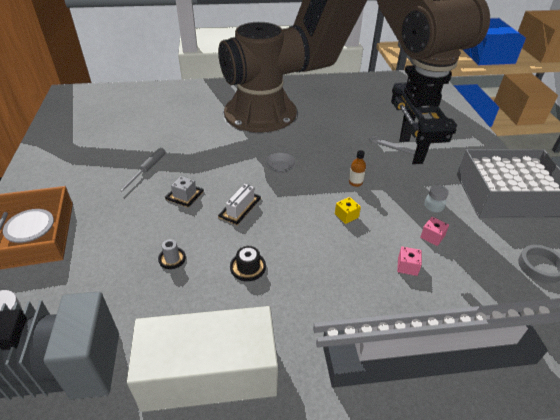

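```bash
python3 -c "
from cell import order
print(order.job_done())"
```

```text
the job is handed in; nothing more can be done
None
```

All four parts are standing in their own holders, and I handed the job in at about 31 s of the 102 s allowed. The hand-in gives no verdict, so these are my own last checks:

- **Position:** in the last top-camera picture, each part's centre was 2–4 mm from its holder's centre (limit 14 mm).
- **Height:** the tops measured 44.8 mm for the roller, guide bar and clamp block, and 52.3 mm for the bushing. That matches the part height plus the 4 mm floor, so all four are fully down.
- **Setting down:** I lowered each part to the floor before opening the gripper. For the clamp block, bar and bushing, the wrist force showed contact. For the roller it still read -2 N, so I lowered it another 1 mm and let go without reading it again.
- **Bottle and jar:** the bottle was in the same place in the top picture as at the start. The arm hid the jar from the top camera, so for the jar I have only the scene picture, where it stands in its place.
- **Arm:** it was raised clear of everything and touching nothing.

**Disagreement:** the wrist and top cameras differed by about 2–4 mm in x, more than the stated 2 mm calibration. I aimed the pick-ups between the two readings. The clearances in the holders were large enough for that.

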